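# Close a sensor housing on its dowels and hold it for clamping

### The job

Glue-up of the grey sensor housing: set the lower half (the open tray with the circuit board in it and the two steel dowel pins, pins up) centred on the cork top of the narrow raised block, lying lengthwise along it, and let go of it, then fit the upper half (the cover with the hump) onto the pins, with the two half collars at the same end, until the seam is fully shut. Finish while still holding the cover pressed down firmly, with about a kilogram's push, so that I can slip the spring clamps on; do not push hard enough to crack the shells. Leave everything else on the bench where it is.

Things in the scene. Friction and masses are not known exactly. Their poses are not given: they have to be found in the camera images.
- lower_center (a point): centre of the lower half, 12 mm above its flat underside: grey plastic tray 140 long (x) x 60 wide (y) x 24 high, 160 g, z up, green circuit board inside. The flat seam face is its top rim. Half-round collar, 20 wide, 10 deep below the seam, sticks out 12 mm from the middle of the +x end. Starts flat on the table, pins up, collar roughly away from the robot
- dowel_collar (a point): foot of the steel dowel pin near the collar end of the lower half, on the seam face: 56 mm along +x, 16 mm along +y, 12 mm above lower_center. The pin is 8 in diameter and stands 11 mm above the seam face; its last 3 mm taper
- dowel_plain (a point): foot of the other, like dowel pin, near the end without collar, on the seam face: 56 mm along -x from lower_center, on the centre line, 12 mm above it
- upper_center (a point): centre of the upper half, 17 mm above its flat underside (seam face): grey plastic cover, 100 g, z up; flange 140 (x) x 60 (y) x 8 thick, central flat-topped hump 84 (x) x 44 (y) rising 26 mm above it, to be gripped across its 44 mm. Half collar at the +x end, 12 out. Starts flat on the table, hump up, collar roughly away from the robot. Seated: axes as the lower half's, 29 mm above lower_center
- hole_collar (a point): centre of the hole near the collar end of the upper half, at its underside: 56 mm along +x, 16 mm along +y, 17 mm below upper_center. The hole is 10 in diameter and goes right through the 8 mm flange
- hole_plain (a point): centre of the other, like hole, near the end without collar, at the underside: 56 mm along -x from upper_center, on the centre line, 17 mm below it
- block_top (a point): centre of the level cork top of the glue-up block, 72 mm above the table, 110 long (x) x 30 wide (y). Below it an aluminium profile of the same outline stands on a steel foot 140 x 80 x 8, fixed and rigid. The tray, set on it, overhangs the top by 15 mm on every side
- clamp_a: a black spring clamp with orange jaw pads lying on its side near the robot, about 110 long, 75 wide, 17 high; origin on the table under its pivot (leave alone; sizes in mm)
- clamp_b: a second black spring clamp like the first (leave alone; sizes in mm)
- reel: a small reel of solder wire standing on its flange, 60 across, 30 high; origin under its centre (leave alone; sizes in mm)
- glue: a small white round glue bottle, 34 across, 85 high; origin under its centre (leave alone; sizes in mm)
- driver: a screwdriver lying on the table, 180 long; origin under its middle (leave alone; sizes in mm)
- meter: a black hand multimeter lying flat, 150 x 75 x 32; origin under its centre (leave alone; sizes in mm)
- panel: a bare green circuit board panel lying flat, 80 x 110 x 3; origin under its centre (leave alone; sizes in mm)
Mind the look-alikes: they are no part of the job. Of the things that look like the part that bears block_top, the smallest one is meant. Leave any red look-alike of the part that bears lower_center alone.

How it is judged:
By the outcome, as a careful person would: the job done as asked, in the order asked, and still so for the second after the job is handed in, while the arm keeps its last pose, push and grip.
It also fails if it takes over 72 s, if anything falls off the work surface, if the arm or the gripper's body presses on something with over 40 N, if the wrist force passes 120 N, or if a joint passes its speed limit or range.

### The arm

A 6-joint arm with a two-finger parallel gripper is mounted at the origin on the work surface. World frame = base frame: x ahead of the robot, y to its left, z up, the work surface at z = 0. Lengths are in m, angles in degrees, forces in N, time in s.
With the tool pointing down it reaches from about 0.35 to 0.875 m from the base axis. Payload 4.2 kg.
Tool frame: the origin (TCP) lies where the fingers leave the gripper's body, on its centre line; the fingertips stand 73 mm ahead of it and the grasp point (between the pads) lies 54 mm ahead of it (ctrl.tcp_to_grasp is the distance from the TCP to the grasp point, in m); z points along the fingers, y is the direction in which the jaws open and shut (so a half turn about z gives the same grasp; the last joint's range is limited). The gripper opens to 85 mm and grips with 20 to 120 N. Pads are 22 mm wide; open, the fingers measure 114 mm over their backs; the gripper's body (76 mm by 85 mm) begins 54 mm behind the grasp point. The pads swing forward as they close: fully open they stand 13 mm farther back than shut.
Start: joints at [-49.641, 22.042, 0.453, 0, -68.411, -14.817], TCP at [0.269, -0.564, 0.304] pointing down, gripper open.
Joint ranges: [-179.83, 179.83], [-69.29, 118.12], [-61.27, 80.66], [-181.25, 117.63], [-171.15, -9.14], [-177.46, 177.46]. Speed limits (degrees/s): [159.86, 159.86, 180, 180, 180, 180].

### API

Orientations are given as a 3x3 rotation matrix whose columns are the frame's x, y, z axes.
In Python, from bench import ctrl gives the robot as it stands.
- The arm moves only by the tool apply_moves, never from a script. Its argument "commands" is text: rows parted by semicolons, each of 7 numbers parted by spaces: the shift along the world's x, y, z as a fraction of full scale, then the turn, a rotation vector about the world's x, y, z as a fraction of full scale, then the gripper command: -1 is shut, 1 is fully open, values between are in proportion. In form: dx dy dz rx ry rz claw; .... A call has 1 to 12 rows; each row is the pose to reach, as a shift and turn from the pose commanded when the call began; what a row does not reach only later rows make up. Full scale, the value 1, is 10 cm for a shift and pi/2 rad for a turn. A row lasts 1/8 s, in which the tool goes at most 62.5 mm and 10.7 degrees, less where a joint would pass 70% of its speed; a pose out of reach is approached as far as the arm can. A call with a number of a shift or a turn outside -1 to 1 is refused whole. A call with a gripper value outside its range is refused whole. The fingers move at their own pace and stop on an object; "squeeze" is the grip in N (left out, the last holds). Time passes only in rows, so rows that repeat a pose let the fingers close. It gives the time, the measured TCP pose, the force and the opening at its end, in the units of the state.
- ctrl.read_state(): the state, without advancing time (a new reading comes with each control period).
- ctrl.camera(name): name is "scene" or "top" or "wrist"; returns a dict with "pixels" (480x640x3 uint8, red, green, blue), "range_z" (480x640 float32, m along the optical axis (not along the pixel's ray), 0 where there is no reading), "fx", "fy", "cx", "cy" (pixels), "cam_to_world" (4x4, takes a point from camera to world coordinates). Camera axes: x right, y up, looking along -z (the intrinsics and any distortion apply to the point x, -y, -z); pixel columns grow to the right and rows downward; lengths in m; the calibration is good to about 2 mm. A picture is of the moment at which its call begins.
- ctrl.job_done(): hands the job in, once; it reports no verdict.
Trained networks look in the newest picture that a camera, given by its name, has taken for a name from the list of things; names that differ only in an ending like _2 or _b are one class to them, and where a whole thing is asked for, a point or a joint stands for the part that bears it (a point fixed in the world has none). Each returns a list of dicts, best first, with "conf" (0 to 1); they miss things now and then, are a little off and sometimes report something else, mostly with a low value. They report only what shows in the picture. A call takes as long as a camera call. They do not tell look-alikes from the thing itself.
- ctrl.search_frame(label, camera): "centre" ([x, y, z] in m, in world coordinates, good to about 4 mm: the middle of the surface that is visible of it).
- ctrl.silhouettes(label, camera): "pixels" (480x640 bool, what is visible of it).
The state is a dict: "t": time; "q": joint angles; "dq": joint speeds; "joint_efforts": joint torques, N m; "ee_pos": TCP position; "tcp_rot": TCP orientation; "force": force on the tool from outside, world axes, zero at the start; "moment": the same for the moment, N m; "grip_width": finger opening in m.
Only numpy, scipy, OpenCV 4.12 (cv2) and the standard library are available. Lean on these libraries where they do the work, as an engineer would, in place of code of your own. Each camera call takes 0.05 s, during which the arm holds its last target. There are 200 camera calls.

## Working session

There is one attempt and no reset: what is moved stays moved. The work goes in short steps, Python scripts to look and compute and a tool call to move; the robot and the scene stay as the last step left them, time stands still between calls to the robot, and variables do not carry over. Pictures are saved under pics/ and viewed, about 8 in all and at most 12, crops included, and the job is handed in when it is done.

Besides the shell and the picture viewer there is one more tool, called after ">>>" as name(argument=value, ...), one argument or row to a line, values as JSON. apply_moves: Moves the arm, as the interface text tells. Shift numbers are shares of 10 cm and turn numbers shares of pi/2 rad, none past 1 either way. Its arguments: {"type":"object","properties":{"commands":{"type":"string"},"squeeze":{"type":"number"}},"required":["commands"]}

```bash
mkdir -p pics; ls
cat > h.py <<'E'
import numpy as np, cv2
from bench import ctrl
def shot(n,name=None):
    c=ctrl.camera(n)
    if name: cv2.imwrite(f'pics/{name}.png',c['pixels'][:,:,::-1])
    return c
def cloud(c):
    z=c['range_z'];v,u=np.mgrid[0:480,0:640]
    P=np.stack([(u-c['cx'])/c['fx']*z,-(v-c['cy'])/c['fy']*z,-z,np.ones_like(z)],-1)
    W=P@c['cam_to_world'].T
    W=W[...,:3]; W[z==0]=np.nan
    return W
E
python3 - <<'E'
from h import *
c=shot('top','top1');s=shot('scene','scene1')
W=cloud(c);np.save('Wtop.npy',W)
print({k:c[k] for k in('fx','fy','cx','cy','cam_to_world')}, c.keys())
for l in ['lower_center','upper_center','block_top','clamp_a','reel','glue','driver','meter','panel']:
    for r in ctrl.search_frame(l,'top')[:4]: print(l,np.round(r['centre'],3),round(r['conf'],2))
cv2.imwrite('pics/both1.png',np.hstack([cv2.resize(c['pixels'],(800,600))])[:,:,::-1])
print(ctrl.read_state())
E
```

```text
pics
{'fx': 455.46490229243005, 'fy': 455.46490229243005, 'cx': 319.32579102216647, 'cy': 239.1917181593326, 'cam_to_world': array([[-0.00543799,  0.99362757, -0.11258185,  0.39994388],
       [-0.99983727, -0.00733913, -0.01647921, -0.02310588],
       [-0.01720045,  0.11247391,  0.99350579,  1.39073611],
       [ 0.        ,  0.        ,  0.        ,  1.        ]])} dict_keys(['pixels', 'range_z', 'fx', 'fy', 'cx', 'cy', 'cam_to_world'])
lower_center [0.692 0.396 0.021] 0.8
lower_center [0.543 0.25  0.014] 0.6
lower_center [ 0.419 -0.071  0.016] 0.32
upper_center [ 0.568 -0.277  0.008] 0.75
block_top [0.618 0.033 0.008] 0.87
block_top [ 0.324 -0.318  0.011] 0.7
block_top [0.309 0.254 0.011] 0.64
block_top [0.407 0.07  0.016] 0.32
clamp_a [0.405 0.074 0.016] 0.9
clamp_a [ 0.421 -0.069  0.016] 0.6
reel [0.723 0.154 0.031] 0.78
glue [ 0.749 -0.208  0.057] 0.6
driver [0.548 0.44  0.024] 0.54
meter [ 0.518 -0.471  0.033] 0.86
meter [0.72  0.157 0.032] 0.38
panel [0.781 0.026 0.002] 0.71
{'t': 0.55, 'q': array([-4.96411187e+01,  2.20406741e+01,  4.51298999e-01, -1.66763180e-03,
       -6.84135358e+01, -1.48168759e+01]), 'dq': array([-0.07437852, -0.03361896,  0.03786579,  0.04522846, -0.07200708,
        0.08855451]), 'joint_efforts': array([ 5.06853303e-05, -3.91759765e+01,  1.88491863e+01,  4.18808162e+00,
       -5.17698754e-04, -1.30214184e-05]), 'ee_pos': array([ 0.26948886, -0.56386719,  0.30390927]), 'tcp_rot': array([[-9.02274038e-01, -4.31163032e-01, -1.22775621e-05],
       [-4.31163032e-01,  9.02274036e-01,  5.62404922e-05],
       [-1.31710956e-05,  5.60379669e-05, -9.99999998e-01]]), 'force': array([-0.07234156,  0.12223647,  0.15806731]), 'moment': array([-0.02002982, -0.04471278, -0.0385017 ]), 'grip_width': 0.08552935757908771}
```

View pics/top1.png

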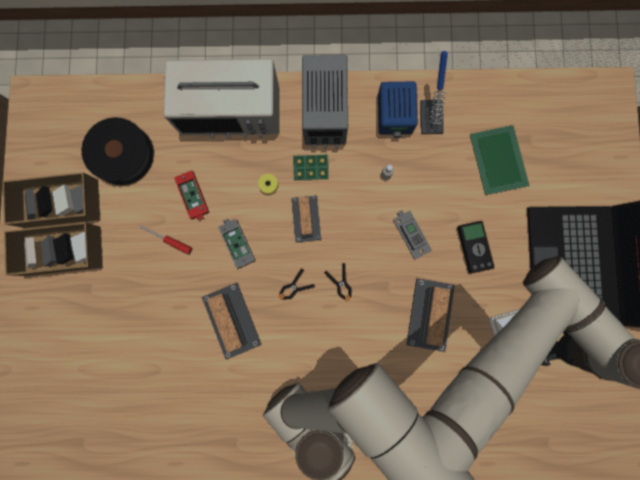

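View pics/scene1.png

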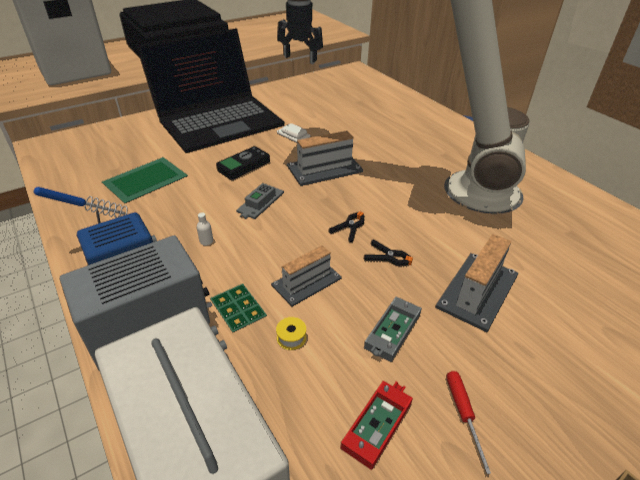

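The block meant is the small one at pixel (306,218) in the top view. The grey tray is at (237,243), the cover at (411,234), and both collars point away from the robot. Next I'll measure their poses.

```bash
cat >> h.py <<'E'
def rect(P):
    (cx,cy),(w,h),a=cv2.minAreaRect((P[:,:2]*1000).astype(np.float32))
    if w<h: w,h,a=h,w,a+90
    a=(a+90)%180-90
    return np.round([cx,cy,w,h,a],1)
def blob(W,x,y,r,z0,z1):
    m=(np.hypot(W[...,0]-x,W[...,1]-y)<r)&(W[...,2]>z0)&(W[...,2]<z1)
    return W[m]
E
python3 - <<'E'
from h import *
W=np.load('Wtop.npy')
for n,x,y,z0,z1 in [('block',.61,.033,.06,.085),('lower',.543,.25,.016,.03),('lower all',.543,.25,.006,.04),('flange',.568,-.277,.004,.013),('hump',.568,-.277,.026,.045),('upper all',.568,-.277,.004,.045)]:
    P=blob(W,x,y,.095,z0,z1); print(n,len(P),rect(P),np.median(P[:,2]).round(4),P[:,2].max())
print(ctrl.tcp_to_grasp)
E
```

```text
block 386 [620.7  40.5 111.4  30.2   5.4] 0.0729 0.0795467123800353
lower 533 [549.4 254.4 153.1  60.8  24.8] 0.0235 0.029994106993553427
lower all 1048 [543.9 248.5 184.8 174.3 -45. ] 0.0169 0.037486770101652356
flange 713 [ 566.4 -276.8  186.   183.4  -61.3] 0.0069 0.012971152910812966
hump 419 [ 568.1 -282.2   84.2   44.4   28. ] 0.0346 0.04283163480429941
upper all 1202 [ 566.4 -276.8  186.   183.4  -61.3] 0.0103 0.04283163480429941
0.0539
```

>>> apply_moves(
  commands="0.17 0.5 0 0 0 0 1;0.34 1 0 0 0 0 1;0.34 1 0 0 0 0 1",
)

```text
t: 0.92
ee_pos: [0.3041, -0.4614, 0.3046]
tcp_rot: [[-0.901, -0.434, 0.001], [-0.435, 0.901, -0.0], [-0.001, -0.0, -1.0]]
force: [-0.6, -0.3, 0.2]
grip_width: 0.0852
```

>>> apply_moves(
  commands="0.17 0.5 0 0 0 0 1;0.34 1 0 0 0 0 1;0.34 1 0 0 0 0 1",
)

```text
t: 1.3
ee_pos: [0.3382, -0.3622, 0.3045]
tcp_rot: [[-0.901, -0.435, 0.001], [-0.435, 0.901, -0.0], [-0.001, -0.001, -1.0]]
force: [-0.1, -1.1, -0.2]
grip_width: 0.0859
```

>>> apply_moves(
  commands="0.17 0.5 0 0 0 0 1;0.34 1 0 0 0 0 1;0.34 1 0 0 0 0 1",
)

```text
t: 1.68
ee_pos: [0.3725, -0.2628, 0.3044]
tcp_rot: [[-0.901, -0.435, 0.001], [-0.435, 0.901, -0.0], [-0.001, -0.001, -1.0]]
force: [-0.1, -0.1, -0.2]
grip_width: 0.0855
```

>>> apply_moves(
  commands="0.17 0.5 0 0 0 0 1;0.34 1 0 0 0 0 1;0.34 1 0 0 0 0 1",
)

```text
t: 2.05
ee_pos: [0.4067, -0.1631, 0.3042]
tcp_rot: [[-0.901, -0.434, 0.001], [-0.434, 0.901, -0.0], [-0.001, -0.001, -1.0]]
force: [-0.3, -0.5, 0.7]
grip_width: 0.0856
```

>>> apply_moves(
  commands="0.17 0.5 0 0 0 0 1;0.34 1 0 0 0 0 1;0.34 1 0 0 0 0 1",
)

```text
t: 2.42
ee_pos: [0.4409, -0.0634, 0.304]
tcp_rot: [[-0.901, -0.433, 0.0], [-0.433, 0.901, -0.0], [-0.0, -0.0, -1.0]]
force: [-0.5, 0.5, -0.2]
grip_width: 0.0855
```

>>> apply_moves(
  commands="0.17 0.5 0 0 0 0 1;0.34 1 0 0 0 0 1;0.34 1 0 0 0 0 1",
)

```text
t: 2.8
ee_pos: [0.475, 0.0364, 0.3036]
tcp_rot: [[-0.902, -0.432, -0.0], [-0.432, 0.902, -0.0], [0.0, -0.0, -1.0]]
force: [0.2, -0.4, 0.5]
grip_width: 0.0854
```

>>> apply_moves(
  commands="0.17 0.5 0 0 0 0 1;0.34 1 0 0 0 0 1;0.34 1 0 0 0 0 1",
)

```text
t: 3.18
ee_pos: [0.509, 0.1362, 0.3033]
tcp_rot: [[-0.902, -0.431, -0.001], [-0.431, 0.902, -0.001], [0.001, -0.0, -1.0]]
force: [0.1, -1.0, -0.0]
grip_width: 0.0853
```

>>> apply_moves(
  commands="0.17 0.5 0 0 0 0 1;0.34 1 0 0 0 0 1;0.34 1 0 0 0 0 1;0.34 1 0 0 0 0 1;0.34 1 0 0 0 0 1",
)

```text
t: 3.8
ee_pos: [0.5414, 0.234, 0.3042]
tcp_rot: [[-0.903, -0.429, -0.0], [-0.429, 0.903, -0.0], [0.0, -0.0, -1.0]]
force: [-0.6, -0.0, 0.2]
grip_width: 0.0853
```

Run:
```python
from h import *
c=shot('wrist','w1');W=cloud(c)
P=blob(W,.544,.252,.1,.018,.03); print(len(P),rect(P),np.median(P[:,2]))
R=c['cam_to_world'];print(R.round(3),c['fx'],c['cx'],c['cy'])
```

```text
4397 [547.6 253.5 152.1  59.8  24.6] 0.024121913574444764
[[-0.429 -0.853 -0.297  0.464]
 [ 0.903 -0.405 -0.141  0.197]
 [ 0.    -0.329  0.944  0.375]
 [ 0.     0.     0.     1.   ]] 373.1126575613532 316.7428913992657 236.90672835191663
```

View pics/w1.png

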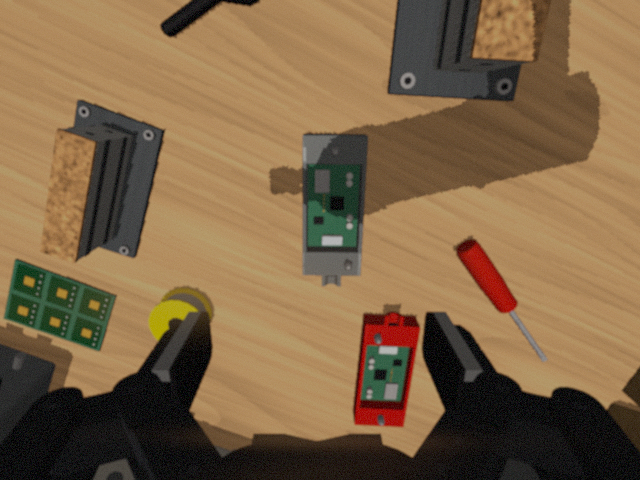

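The wrist view shows the grey tray at (333,205), with its collar downward (+x) at (331,280). The refined centre is (0.542, 0.251), yaw 24.6°. Next I'll lower around it and grip.

>>> apply_moves(
  commands="0.01 0.17 -0.3 0 0 -0.009 1;0.01 0.17 -0.8 0 0 -0.009 1;0.01 0.17 -1 0 0 -0.009 1;0.01 0.17 -1 0 0 -0.009 1",
)

```text
t: 4.35
ee_pos: [0.5418, 0.2518, 0.2025]
tcp_rot: [[-0.909, -0.418, -0.003], [-0.418, 0.909, -0.002], [0.004, -0.001, -1.0]]
force: [-0.1, -0.2, 0.5]
grip_width: 0.0855
```

>>> apply_moves(
  commands="0 0 -0.5 0 0 0 1;0 0 -0.9 0 0 0 1;0 0 -1 0 0 0 1;0 0 -1 0 0 0 1",
)

```text
t: 4.85
ee_pos: [0.5433, 0.2534, 0.1052]
tcp_rot: [[-0.908, -0.419, 0.002], [-0.419, 0.908, 0.001], [-0.002, -0.0, -1.0]]
force: [-0.0, -0.0, 0.2]
grip_width: 0.0857
```

>>> apply_moves(
  commands="0 0 -0.15 0 0 0 1;0 0 -0.26 0 0 0 1;0 0 -0.26 0 0 0 1;0 0 -0.26 0 0 0 1",
)

```text
t: 5.35
ee_pos: [0.5427, 0.2533, 0.0781]
tcp_rot: [[-0.908, -0.419, 0.0], [-0.419, 0.908, 0.0], [-0.0, -0.0, -1.0]]
force: [0.2, -0.4, 0.2]
grip_width: 0.0852
```

>>> apply_moves(
  commands="0 0 0 0 0 0 -1;0 0 0 0 0 0 -1;0 0 0 0 0 0 -1;0 0 0 0 0 0 -1;0 0 0 0 0 0 -1;0 0 0 0 0 0 -1",
  squeeze=40,
)

```text
t: 6.1
ee_pos: [0.5428, 0.2534, 0.0786]
tcp_rot: [[-0.908, -0.419, 0.001], [-0.419, 0.908, 0.001], [-0.001, 0.0, -1.0]]
force: [-0.5, 0.0, 5.2]
grip_width: 0.0591
```

>>> apply_moves(
  commands="0 0 0.2 0 0 0 -1;0 0 0.6 0 0 0 -1;0 0 1 0 0 0 -1;0 0 1 0 0 0 -1",
)

```text
t: 6.6
ee_pos: [0.5436, 0.254, 0.1807]
tcp_rot: [[-0.908, -0.419, 0.005], [-0.419, 0.908, 0.004], [-0.006, 0.002, -1.0]]
force: [0.1, 0.7, -1.6]
grip_width: 0.0592
```

>>> apply_moves(
  commands="0.15 -0.4 0.2 0 0 -0.07 -1;0.3 -0.8 0.4 0 0 -0.15 -1;0.4 -1 0.5 0 0 -0.2156 -1;0.4 -1 0.5 0 0 -0.2156 -1",
)

```text
t: 7.1
ee_pos: [0.5825, 0.1516, 0.2266]
tcp_rot: [[-0.996, -0.09, -0.002], [-0.09, 0.996, -0.0], [0.002, -0.0, -1.0]]
force: [-0.9, 0.6, -1.9]
grip_width: 0.0591
```

>>> apply_moves(
  commands="0.13 -0.3 0 0 0 0 -1;0.25 -0.6 0 0 0 0 -1;0.25 -0.6 0 0 0 0 -1;0.25 -0.6 0 0 0 0 -1",
)

```text
t: 7.6
ee_pos: [0.6067, 0.0938, 0.2264]
tcp_rot: [[-0.996, -0.094, -0.003], [-0.094, 0.996, -0.0], [0.003, -0.0, -1.0]]
force: [-0.4, 0.4, -1.5]
grip_width: 0.059
```

Run:
```python
from h import *
s=ctrl.read_state();print(s['ee_pos'],s['force'],s['grip_width'],np.degrees(np.arctan2(-s['tcp_rot'][1,0],-s['tcp_rot'][0,0])))
c=shot('wrist','w2');W=cloud(c);np.save('W2.npy',W)
P=blob(W,.62,.04,.1,.064,.082); print('block',len(P),rect(P),np.median(P[:,2]))
x,y,z=s['ee_pos']
P=blob(W,x,y,.11,z-.056,z-.05); print('tray rim',len(P),rect(P),np.median(P[:,2]))
P=blob(W,x,y,.11,z-.049,z-.035); print('pins',len(P),P[:40:4].round(4))
```

```text
[0.60674023 0.09375672 0.22639617] [-0.36732736  0.35946678 -1.46887796] 0.05903319833484733 5.37349368804565
block 3217 [612.   31.8  95.8  15.9   5.3] 0.07226266714913357
tray rim 19475 [598.3  92.3 125.8  86.2   5. ] 0.1721639272027821
pins 3069 [[0.5459 0.0871 0.1783]
 [0.5463 0.0862 0.1781]
 [0.5461 0.0874 0.1789]
 [0.5458 0.0887 0.1794]
 [0.5465 0.0862 0.179 ]
 [0.5461 0.0874 0.1802]
 [0.546  0.0887 0.1802]
 [0.5469 0.0853 0.1791]
 [0.5462 0.0865 0.1816]
 [0.5464 0.0881 0.1803]]
```

View pics/w2.png

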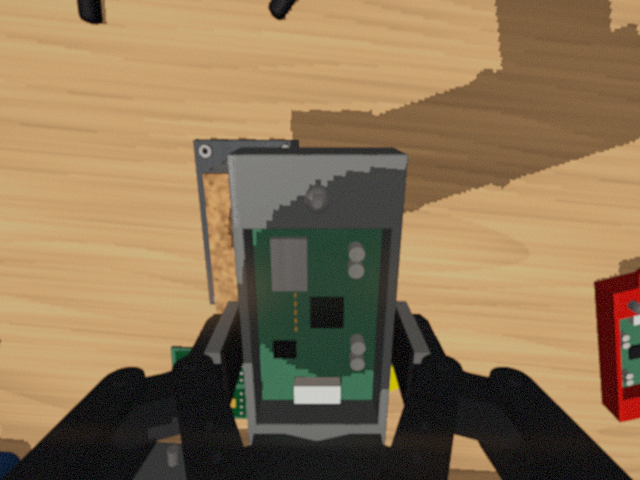

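The wrist view shows the tray level in the jaws. Its plain pin is at (316,197), and part of the cork is visible at (215,235). I'll locate tray and block edges in this one frame.

Run:
```python
from h import *
W=np.load('W2.npy');a=np.radians(5.35);ex=np.array([np.cos(a),np.sin(a)]);ey=np.array([-ex[1],ex[0]])
tcp=np.array([.60674,.09376]); tcpz=.2264
def uv(P): d=P[:,:2]-tcp; return d@ex,d@ey
P=blob(W,.62,.04,.1,.066,.080);u,v=uv(P)
print('block edges u',np.percentile(u,[0.5,2,98,99.5])*1e3,'v',np.percentile(v,[.5,2,98,99.5])*1e3)
P=blob(W,*tcp,.11,.169,.1755);u,v=uv(P);k=u<-.04
print('rim u',np.percentile(u[k],[.2,1,3])*1e3,'v at end',np.percentile(v[k],[.5,2,98,99.5])*1e3, np.median(P[k,2]))
P=blob(W,*tcp,.11,.1795,.192);u,v=uv(P);k=(u<-.04)&(abs(v)<.015)
print('pin',k.sum(),np.percentile(u[k],[2,50,98])*1e3,np.percentile(v[k],[2,50,98])*1e3,P[k,2].max())
print('topcam block in tcp frame',((np.array([.6207,.0405])-tcp)@ex,(np.array([.6207,.0405])-tcp)@ey))
```

```text
block edges u [-48.18139579 -47.67457171  41.17455223  45.01853722] v [-69.81141657 -69.53846046 -54.78735532 -54.50422599]
rim u [-71.25386224 -71.14003675 -70.71802786] v at end [-30.33820837 -29.5343651   27.99902948  28.82816965] 0.17225306810689955
pin 466 [-60.87556923 -57.67783745 -53.65441105] [-4.15900123 -0.63136053  2.85645783] 0.18439251822804348
topcam block in tcp frame (np.float64(0.008933251180413684), np.float64(-0.05432960724455533))
```

>>> apply_moves(
  commands="0.06 -0.27 0 0 0 0 -1;0.13 -0.53 0 0 0 0 -1;0.13 -0.53 -0.3 0 0 0 -1;0.13 -0.53 -0.6 0 0 0 -1;0.13 -0.53 -0.7 0 0 0 -1;0.13 -0.53 -0.7 0 0 0 -1",
)

```text
t: 8.4
ee_pos: [0.6204, 0.0408, 0.1576]
tcp_rot: [[-0.996, -0.094, -0.001], [-0.094, 0.996, -0.001], [0.001, -0.0, -1.0]]
force: [0.1, 0.2, -1.7]
grip_width: 0.059
```

>>> apply_moves(
  commands="0 0 -0.02 0 0 0 -1;0 0 -0.04 0 0 0 -1;0 0 -0.04 0 0 0 -1",
)

```text
t: 8.78
ee_pos: [0.6206, 0.0402, 0.1544]
tcp_rot: [[-0.996, -0.093, 0.001], [-0.093, 0.996, 0.0], [-0.001, 0.0, -1.0]]
force: [-0.4, -0.6, -1.6]
grip_width: 0.0589
```

Run:
```python
from h import *
s=ctrl.read_state();print(s['ee_pos'],s['force'],s['moment'],np.degrees(np.arctan2(-s['tcp_rot'][1,0],-s['tcp_rot'][0,0])))
```

```text
[0.62059168 0.04017047 0.1543639 ] [-0.3960599  -0.64193156 -1.61455633] [ 0.01802476  0.01798033 -0.03265292] 5.330554217835906
```

>>> apply_moves(
  commands="-0.01 0 -0.02 0 0 0 -1;-0.01 0 -0.03 0 0 0 -1;-0.01 0 -0.03 0 0 0 -1",
)

```text
t: 9.15
ee_pos: [0.6194, 0.04, 0.1508]
tcp_rot: [[-0.996, -0.093, -0.0], [-0.093, 0.996, -0.0], [0.0, -0.0, -1.0]]
force: [-0.4, -0.3, -2.1]
grip_width: 0.0592
```

>>> apply_moves(
  commands="0 0 -0.01 0 0 0 -1;0 0 -0.01 0 0 0 -1",
)

```text
t: 9.4
ee_pos: [0.6196, 0.0401, 0.1506]
tcp_rot: [[-0.996, -0.093, 0.0], [-0.093, 0.996, -0.0], [-0.0, -0.0, -1.0]]
force: [-2.5, 0.4, 3.8]
grip_width: 0.0593
```

Contact at the expected height. I'll release, rise, and take one look.

>>> apply_moves(
  commands="0 0 0 0 0 0 -0.2;0 0 0 0 0 0 0.5;0 0 0 0 0 0 1;0 0 0 0 0 0 1;0 0 0 0 0 0 1",
)

```text
t: 10.02
ee_pos: [0.6195, 0.0401, 0.1497]
tcp_rot: [[-0.996, -0.093, -0.0], [-0.093, 0.996, -0.0], [0.0, -0.0, -1.0]]
force: [-1.1, -0.0, 0.9]
grip_width: 0.0856
```

>>> apply_moves(
  commands="0 0 0.3 0 0 0 1;0 0 0.7 0 0 0 1;0 0 1 0 0 0 1;0 0 1 0 0 0 1",
)

```text
t: 10.52
ee_pos: [0.6207, 0.0404, 0.253]
tcp_rot: [[-0.996, -0.093, 0.006], [-0.093, 0.996, 0.002], [-0.007, 0.001, -1.0]]
force: [-0.5, -0.2, -0.1]
grip_width: 0.0851
```

>>> apply_moves(
  commands="-0.3 0 0.3 0 0 0 1;-0.6 0 0.5 0 0 0 1;-0.6 0 0.5 0 0 0 1;-0.6 0 0.5 0 0 0 1",
)

```text
t: 11.02
ee_pos: [0.5594, 0.0401, 0.2988]
tcp_rot: [[-0.996, -0.093, -0.001], [-0.093, 0.996, -0.0], [0.001, 0.0, -1.0]]
force: [0.3, -1.0, -0.2]
grip_width: 0.085
```

```bash
cat >> h.py <<'E'
def yaw(s): return np.degrees(np.arctan2(-s['tcp_rot'][1,0],-s['tcp_rot'][0,0]))
E
python3 - <<'E'
from h import *
s=ctrl.read_state();print(s['ee_pos'],yaw(s),s['force'])
c=shot('wrist','w3');W=cloud(c);np.save('W3.npy',W);t=shot('top','top3');T=cloud(t);np.save('T3.npy',T)
for W in (W,T):
    P=blob(W,.62,.04,.1,.090,.101); print('rim+collar',len(P),rect(P),np.median(P[:,2]))
    P=blob(W,.62,.04,.1,.1025,.112)
    print('pins pts',len(P))
    if len(P)>5:
        _,lab,cen=cv2.kmeans(P[:,:2].astype(np.float32),2,None,(3,50,1e-6),5,0)
        for i in(0,1):
            Q=P[lab[:,0]==i];print(len(Q),cen[i],Q[:,:2].min(0),Q[:,:2].max(0),Q[:,2].max())
E
```

```text
[0.5593907  0.04012944 0.29883531] 5.321272329258686 [ 0.2755225  -0.99245715 -0.2178471 ]
rim+collar 5853 [624.5  39.7 152.9  60.1   5.3] 0.09613274425584784
pins pts 158
90 [0.562147   0.03404459] [0.55887377 0.03017796] [0.56638493 0.03782668] 0.10840112256696072
68 [0.6712562  0.06017167] [0.66859602 0.05683984] [0.67640223 0.0639436 ] 0.10822878402986913
rim+collar 93 [610.9  15.4 148.3  54.4 -17.7] 0.09640737637721641
pins pts 0
```

View pics/w3.png

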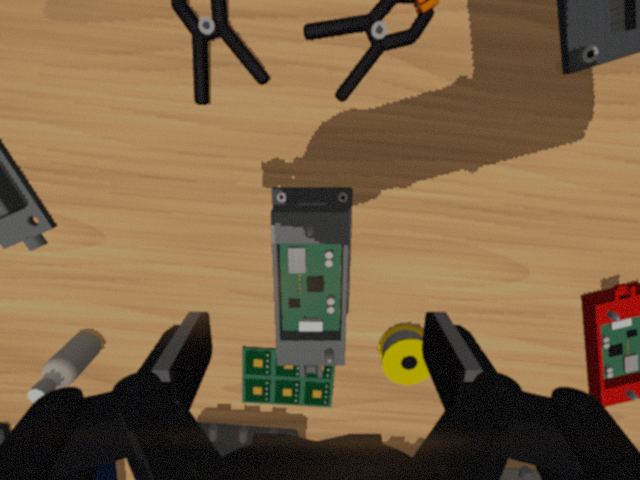

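The tray sits on the cork with both pins visible, plain at (308,228) and collar end at (330,355). It measures centre (0.6184, 0.0392), yaw 5.3°, and that agrees with where the hand left it. On to the cover.

>>> apply_moves(
  commands="-0.05 -0.5 0 0 0 0.08 1;-0.1 -1 0 0 0 0.16 1;-0.1 -1 0 0 0 0.16 1",
)

```text
t: 11.5
ee_pos: [0.5493, -0.0625, 0.2986]
tcp_rot: [[-0.943, -0.334, -0.002], [-0.334, 0.943, -0.001], [0.002, 0.0, -1.0]]
force: [0.2, 0.3, -0.4]
grip_width: 0.0855
```

>>> apply_moves(
  commands="-0.05 -0.5 0 0 0 0.05 1;-0.1 -1 0 0 0 0.089 1;-0.1 -1 0 0 0 0.089 1",
)

```text
t: 11.88
ee_pos: [0.5395, -0.162, 0.2986]
tcp_rot: [[-0.887, -0.462, -0.002], [-0.462, 0.887, -0.0], [0.002, 0.001, -1.0]]
force: [-0.3, 0.7, 0.2]
grip_width: 0.085
```

>>> apply_moves(
  commands="-0.05 -0.5 0 0 0 0 1;-0.1 -1 0 0 0 0 1;-0.1 -1 0 0 0 0 1;-0.1 -1.0 0 0 0 0 1",
)

```text
t: 12.38
ee_pos: [0.5299, -0.2592, 0.2991]
tcp_rot: [[-0.885, -0.465, -0.001], [-0.465, 0.885, 0.001], [0.001, 0.001, -1.0]]
force: [-0.9, 0.2, -0.2]
grip_width: 0.0851
```

>>> apply_moves(
  commands="0 -0.2 0 0 0 0 1;0 -0.2 0 0 0 0 1;0 -0.2 0 0 0 0 1",
)

```text
t: 12.75
ee_pos: [0.5296, -0.2796, 0.2999]
tcp_rot: [[-0.885, -0.466, 0.0], [-0.466, 0.885, 0.0], [-0.0, 0.0, -1.0]]
force: [-0.5, -0.6, -0.1]
grip_width: 0.0855
```

Run:
```python
from h import *
s=ctrl.read_state();print(s['ee_pos'],yaw(s),s['force'])
c=shot('wrist','w4');W=cloud(c);np.save('W4.npy',W);np.save('C4.npy',c['pixels'])
P=blob(W,.568,-.282,.1,.029,.039); print('hump',len(P),rect(P),np.median(P[:,2]))
P=blob(W,.568,-.282,.1,.0055,.0105); print('flange',len(P),rect(P),np.median(P[:,2]))
P=blob(W,.568,-.282,.1,.0055,.039); print('all',len(P),rect(P),np.median(P[:,2]))
```

```text
[ 0.52962733 -0.27963823  0.29986732] 27.751318754161268 [-0.47589094 -0.56841848 -0.06645362]
hump 3795 [ 565.6 -284.6   83.4   44.    27.2] 0.034189283870951326
flange 3812 [ 571.7 -281.5  152.7   60.1   27.1] 0.008253520453009838
all 7794 [ 571.7 -281.5  152.7   60.1   27.1] 0.01949122797488545
```

View pics/w4.png

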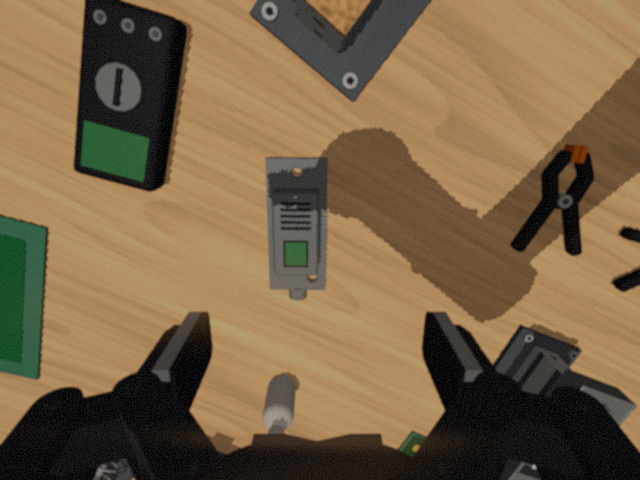

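The cover shows at (297,225) with its holes at (297,171) and (312,278). The centre is (0.566, -0.2844), yaw 27.15°. Next I'll descend and grip across the hump.

>>> apply_moves(
  commands="0.2 -0.03 -0.2 0 0 -0.007 1;0.36 -0.05 -0.6 0 0 -0.007 1;0.36 -0.05 -1 0 0 -0.007 1;0.36 -0.05 -1 0 0 -0.007 1",
)

```text
t: 13.3
ee_pos: [0.5639, -0.284, 0.1965]
tcp_rot: [[-0.89, -0.456, -0.008], [-0.456, 0.89, 0.002], [0.006, 0.006, -1.0]]
force: [-0.5, -0.3, 1.3]
grip_width: 0.0854
```

>>> apply_moves(
  commands="0 0 -0.5 0 0 0 1;0 0 -0.9 0 0 0 1;0 0 -1 0 0 0 1;0 0 -1 0 0 0 1",
)

```text
t: 13.8
ee_pos: [0.5665, -0.2852, 0.1015]
tcp_rot: [[-0.89, -0.456, 0.002], [-0.456, 0.89, -0.001], [-0.001, -0.002, -1.0]]
force: [0.1, -0.0, -0.2]
grip_width: 0.0855
```

>>> apply_moves(
  commands="0 0 -0.1 0 0 0 1;0 0 -0.14 0 0 0 1;0 0 -0.14 0 0 0 1;0 0 -0.14 0 0 0 1",
)

```text
t: 14.3
ee_pos: [0.5657, -0.285, 0.0862]
tcp_rot: [[-0.89, -0.456, 0.0], [-0.456, 0.89, -0.0], [-0.0, -0.0, -1.0]]
force: [-0.0, 1.1, -1.0]
grip_width: 0.0857
```

Run:
```python
from h import *
s=ctrl.read_state();print(s['ee_pos'],yaw(s),s['force'],s['grip_width'])
```

```text
[ 0.56565419 -0.28498121  0.08624302] 27.114181152461494 [-0.01769419  1.05840358 -0.98601584] 0.08571948462474582
```

>>> apply_moves(
  commands="0 0 0 0 0 0 -1;0 0 0 0 0 0 -1;0 0 0 0 0 0 -1;0 0 0 0 0 0 -1;0 0 0 0 0 0 -1;0 0 0 0 0 0 -1;0 0 0 0 0 0 -1",
  squeeze=50,
)

```text
t: 15.18
ee_pos: [0.5658, -0.2849, 0.0863]
tcp_rot: [[-0.89, -0.456, 0.001], [-0.456, 0.89, -0.0], [-0.001, -0.001, -1.0]]
force: [-0.1, 0.5, 2.9]
grip_width: 0.0428
```

>>> apply_moves(
  commands="0 0 0.2 0 0 0 -1;0 0 0.6 0 0 0 -1;0 0 1 0 0 0 -1;0 0 1 0 0 0 -1",
)

```text
t: 15.68
ee_pos: [0.5667, -0.2853, 0.189]
tcp_rot: [[-0.89, -0.456, 0.006], [-0.456, 0.89, -0.002], [-0.004, -0.004, -1.0]]
force: [-0.4, -0.1, -1.2]
grip_width: 0.0427
```

>>> apply_moves(
  commands="0 0.2 0.5 0 0 -0.08 -1;0 0.6 0.5 0 0 -0.16 -1;0.1 1 0.5 0 0 -0.2 -1;0.1 1 0.5 0 0 -0.2422 -1;0.1 1 0.5 0 0 -0.2422 -1",
)

```text
t: 16.3
ee_pos: [0.5748, -0.1843, 0.2341]
tcp_rot: [[-0.996, -0.094, -0.003], [-0.094, 0.996, 0.001], [0.003, 0.001, -1.0]]
force: [-0.5, -0.1, -2.0]
grip_width: 0.0431
```

Run:
```python
from h import *
s=ctrl.read_state();print(s['ee_pos'],yaw(s),s['force'],s['moment'],s['grip_width'])
c=shot('wrist','w5');W=cloud(c);np.save('W5.npy',W);np.save('C5.npy',c['pixels'])
a=np.radians(yaw(s));ex=np.array([np.cos(a),np.sin(a)]);ey=np.array([-ex[1],ex[0]]);tcp=s['ee_pos']
d=W-tcp;u=(d[...,:2]@ex)*1e3;v=(d[...,:2]@ey)*1e3;z=d[...,2]*1e3
m=(abs(v)<45)&(u<-40)&(u>-90)&(z<-65)&(z>-95)
print('flange z',np.percentile(z[m],[2,20,50,80,98]))
f=m&(abs(z-np.median(z[m]))<4)
print('u',np.percentile(u[f],[.2,1,3]),'v',np.percentile(v[f],[.5,2,98,99.5]))
for uu in range(-72,-42,4):
  k=f&(abs(u-uu)<1); print(uu,np.median(z[k]),v[k].min(),v[k].max(),k.sum())
# tilt / hole
A=np.c_[u[f],v[f],np.ones(f.sum())];print('plane',np.linalg.lstsq(A,z[f],rcond=None)[0])
```

```text
[ 0.57475115 -0.18425395  0.234107  ] 5.3786797143653375 [-0.45344205 -0.10311881 -1.99920587] [-0.00718796 -0.00722069  0.01564343] 0.04314627416384631
flange z [-81.53837861 -78.36032189 -77.75113966 -77.12249646 -67.62028241]
u [-69.20482415 -69.13131376 -68.75318225] v [-30.37146243 -29.54894222  28.11825392  29.01227555]
  return _methods._mean(a, axis=axis, dtype=dtype,
  ret = ret.dtype.type(ret / rcount)
Traceback (most recent call last):
ValueError: zero-size array to reduction operation minimum which has no identity
```

View pics/w5.png

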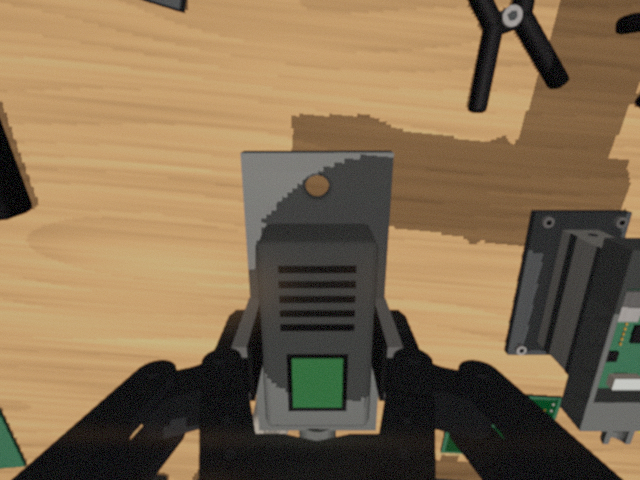

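The plain-end hole is visible at (316,186) and the cover is level in the jaws. Compared with the tray's in-hand offset, the release TCP must shift 2 mm along −x. I'll move above the tray.

>>> apply_moves(
  commands="0.1 0.5 0 0 0 0 -1;0.2 1 0 0 0 0 -1;0.2 1 0 0 0 0 -1",
)

```text
t: 16.73
ee_pos: [0.5958, -0.0827, 0.2351]
tcp_rot: [[-0.995, -0.096, -0.001], [-0.096, 0.995, 0.0], [0.001, 0.0, -1.0]]
force: [-0.3, -0.6, -1.0]
grip_width: 0.0429
```

>>> apply_moves(
  commands="0.1 0.5 0 0 0 0 -1;0.2 1 0 0 0 0 -1;0.2 1 0 0 0 0 -1;0.2 1 0 0 0 0 -1",
)

```text
t: 17.23
ee_pos: [0.6151, 0.0141, 0.2352]
tcp_rot: [[-0.996, -0.092, -0.002], [-0.092, 0.996, -0.0], [0.002, -0.0, -1.0]]
force: [-0.3, -0.7, -0.6]
grip_width: 0.0428
```

>>> apply_moves(
  commands="0.02 0.24 -0.1 0 0 0 -1;0.02 0.24 -0.3 0 0 0 -1;0.02 0.24 -0.3 0 0 0 -1;0.02 0.24 -0.3 0 0 0 -1",
)

```text
t: 17.73
ee_pos: [0.6178, 0.0387, 0.2063]
tcp_rot: [[-0.996, -0.092, 0.0], [-0.092, 0.996, -0.0], [-0.0, -0.0, -1.0]]
force: [0.7, -0.2, -0.6]
grip_width: 0.0427
```

```bash
cat > m.py <<'E'
from h import *
import sys
s=ctrl.read_state();print(s['ee_pos'],yaw(s),s['force'],s['moment'],s['grip_width'])
c=shot('wrist',sys.argv[1]);W=cloud(c)
a=np.radians(yaw(s));ex=np.array([np.cos(a),np.sin(a)]);ey=np.array([-ex[1],ex[0]]);tcp=s['ee_pos']
d=W-tcp;u=(d[...,:2]@ex)*1e3;v=(d[...,:2]@ey)*1e3;z=d[...,2]*1e3
f=(abs(v)<40)&(u<-44)&(u>-80)&(abs(z+77.7)<2.5)
print('flange edge u',np.percentile(u[f],[.2,1]),'v',np.percentile(v[f],[.5,99.5]),'z',np.median(z[f]))
# hole: non-flange pixels within flange near u=-56
vv,uu=np.nonzero(f)
g=f.astype(np.uint8)*255
n,lab,st,cen=cv2.connectedComponentsWithStats((255-g)[140:230,270:360])
zf=-np.median(z[f])/1e3
for i in range(1,n):
    if 150<st[i,4]<2000:
        px,py=cen[i]+[270,140]
        r=c['cam_to_world'][:3,:3]@np.array([(px-c['cx'])/c['fx'],-(py-c['cy'])/c['fy'],-1.]);o=c['cam_to_world'][:3,3]
        X=o+r*((tcp[2]-zf-o[2])/r[2]); q=X-tcp
        print('hole px',px,py,st[i],'u,v',q[:2]@ex*1e3,q[:2]@ey*1e3)
cv2.imwrite('pics/%s_crop.png'%sys.argv[1],cv2.resize(c['pixels'][120:280,220:420,::-1],(800,640))[:600])
E
python3 m.py w6
```

```text
[0.61776153 0.03870901 0.20625337] 5.28391832394865 [ 0.71920546 -0.15895663 -0.64368599] [ 0.01827416 -0.0380516  -0.0314063 ] 0.04271488581936787
flange edge u [-68.91260608 -68.76434499] v [-30.54741069  28.89517191] z -77.99421139106661
hole px 314.5359477124183 145.45378151260505 [   0    0   90   12 1071] u,v -71.2545629545227 -1.5408174552987008
hole px 316.4304932735426 186.2645739910314 [ 35  35  24  24 446] u,v -55.247501354634075 -0.8158862419744867
hole px 314.54140999315536 221.3744010951403 [   0   73   90   17 1461] u,v -40.513972143360306 -1.6090025824007497
```

View pics/w6_crop.png

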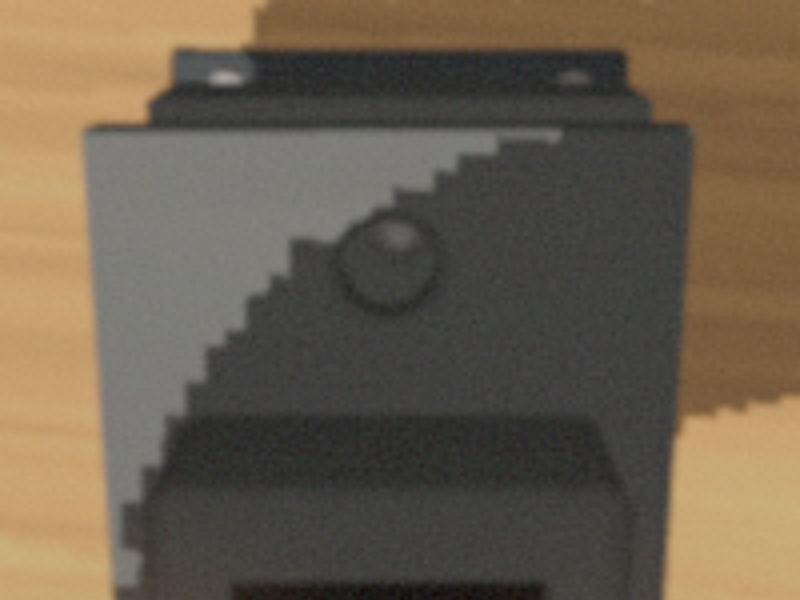

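The plain pin's tip shows through the hole, slightly right of centre, which matches the computed +1.2 mm in y. I'll correct and lower to the pin tips.

>>> apply_moves(
  commands="0 0.012 0 0 0 0 -1;0 0.012 -0.06 0 0 0 -1;0 0.012 -0.09 0 0 0 -1;0 0.012 -0.09 0 0 0 -1;0 0.012 -0.09 0 0 0 -1",
)

```text
t: 18.4
ee_pos: [0.6176, 0.0403, 0.1969]
tcp_rot: [[-0.996, -0.093, 0.0], [-0.093, 0.996, -0.0], [-0.0, -0.0, -1.0]]
force: [0.7, -0.2, -0.9]
grip_width: 0.0432
```

```bash
python3 m.py w7|sed -n '1p;4p'; python3 -c "
from h import *
for i in range(3):
  ctrl.camera('wrist');s=ctrl.read_state();print(s['ee_pos'],s['force'])"
```

```text
[0.61757678 0.04030495 0.19692341] 5.31339539463287 [ 0.71276078 -0.15016715 -0.92232023] [ 0.01729231  0.06483261 -0.01261734] 0.0431948553741747
hole px 316.3959731543624 186.29082774049218 [ 35  35  24  25 447] u,v -55.27368940906794 -0.8046837473657883
[0.61757653 0.04035338 0.19701233] [-0.28500643 -0.34243576 -1.32979729]
[0.61757139 0.04033797 0.19704082] [-0.15511512 -0.45095198 -1.12905811]
[0.61755306 0.04031905 0.19703118] [ 0.14091038 -0.0927195  -1.29426824]
```

View pics/w7_crop.png

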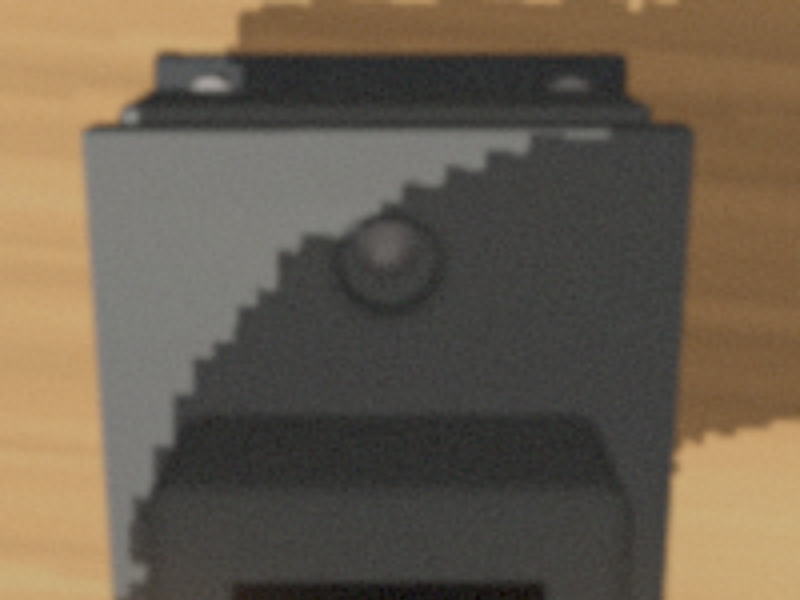

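The pin tip is now centred sideways in the hole. I'll lower in small steps, watching the force.

>>> apply_moves(
  commands="0 -0.003 -0.02 0 0 0 -1;0 -0.003 -0.04 0 0 0 -1;0 -0.003 -0.04 0 0 0 -1",
)

```text
t: 18.98
ee_pos: [0.6174, 0.04, 0.1926]
tcp_rot: [[-0.996, -0.092, -0.001], [-0.092, 0.996, -0.0], [0.001, -0.0, -1.0]]
force: [0.1, -0.3, -1.3]
grip_width: 0.0428
```

>>> apply_moves(
  commands="0 0 -0.02 0 0 0 -1;0 0 -0.03 0 0 0 -1;0 0 -0.03 0 0 0 -1",
)

```text
t: 19.35
ee_pos: [0.6175, 0.04, 0.1898]
tcp_rot: [[-0.996, -0.093, -0.0], [-0.093, 0.996, -0.0], [0.0, -0.0, -1.0]]
force: [0.6, -0.2, -1.1]
grip_width: 0.043
```

>>> apply_moves(
  commands="0 0 -0.02 0 0 0 -1;0 0 -0.03 0 0 0 -1;0 0 -0.03 0 0 0 -1",
)

```text
t: 19.73
ee_pos: [0.6174, 0.04, 0.1868]
tcp_rot: [[-0.996, -0.093, -0.0], [-0.093, 0.996, -0.0], [0.0, -0.0, -1.0]]
force: [-0.8, 0.8, -1.4]
grip_width: 0.0431
```

>>> apply_moves(
  commands="0 0 -0.02 0 0 0 -1;0 0 -0.03 0 0 0 -1;0 0 -0.03 0 0 0 -1",
)

```text
t: 20.1
ee_pos: [0.6174, 0.04, 0.1838]
tcp_rot: [[-0.996, -0.093, -0.0], [-0.093, 0.996, -0.0], [0.0, -0.0, -1.0]]
force: [-0.3, -0.3, -1.4]
grip_width: 0.0429
```

>>> apply_moves(
  commands="0 0 -0.01 0 0 0 -1;0 0 -0.01 0 0 0 -1",
)

```text
t: 20.35
ee_pos: [0.6175, 0.04, 0.1828]
tcp_rot: [[-0.996, -0.093, -0.0], [-0.093, 0.996, 0.0], [0.0, 0.0, -1.0]]
force: [0.3, 0.1, -1.0]
grip_width: 0.0426
```

>>> apply_moves(
  commands="0 0 -0.005 0 0 0 -1;0 0 -0.005 0 0 0 -1",
)

```text
t: 20.6
ee_pos: [0.6175, 0.04, 0.1824]
tcp_rot: [[-0.996, -0.093, -0.0], [-0.093, 0.996, 0.0], [0.0, 0.0, -1.0]]
force: [-0.3, 0.2, -0.1]
grip_width: 0.0427
```

>>> apply_moves(
  commands="0 0 -0.004 0 0 0 -1;0 0 -0.004 0 0 0 -1",
)

```text
t: 20.85
ee_pos: [0.6175, 0.04, 0.1823]
tcp_rot: [[-0.996, -0.093, 0.0], [-0.093, 0.996, -0.0], [-0.0, -0.0, -1.0]]
force: [-0.3, -0.5, 0.5]
grip_width: 0.0428
```

>>> apply_moves(
  commands="0 0 -0.003 0 0 0 -1;0 0 -0.003 0 0 0 -1",
)

```text
t: 21.1
ee_pos: [0.6175, 0.04, 0.1823]
tcp_rot: [[-0.996, -0.093, 0.0], [-0.093, 0.996, 0.0], [-0.0, -0.0, -1.0]]
force: [-1.8, 0.3, 3.9]
grip_width: 0.043
```

>>> apply_moves(
  commands="0 0 -0.004 0 0 0 -1;0 0 -0.004 0 0 0 -1;0 0 -0.004 0 0 0 -1",
)

```text
t: 21.48
ee_pos: [0.6176, 0.04, 0.1823]
tcp_rot: [[-0.996, -0.093, 0.001], [-0.093, 0.996, -0.0], [-0.001, -0.0, -1.0]]
force: [-3.5, 0.7, 5.3]
grip_width: 0.0428
```

Run:
```python
from h import *
c=shot('scene')
for i in range(4):
    ctrl.camera('scene');s=ctrl.read_state();print(s['ee_pos'].round(4),s['force'].round(2))
W=cloud(c);m=(np.hypot(W[...,0]-.62,W[...,1]-.04)<.09)&(W[...,2]>.05)&(W[...,2]<.2)
v,u=np.nonzero(m);a,b=v.min()-10,u.min()-10
cv2.imwrite('pics/s8.png',cv2.resize(c['pixels'][a:a+110,b:b+145,::-1],(790,600),interpolation=cv2.INTER_CUBIC))
```

```text
[0.6175 0.04   0.1823] [-3.3  -0.16  4.97]
[0.6175 0.04   0.1822] [-3.4   0.25  6.19]
[0.6175 0.04   0.1822] [-2.88  0.01  5.36]
[0.6175 0.04   0.1823] [-3.48 -0.15  6.05]
```

View pics/s8.png

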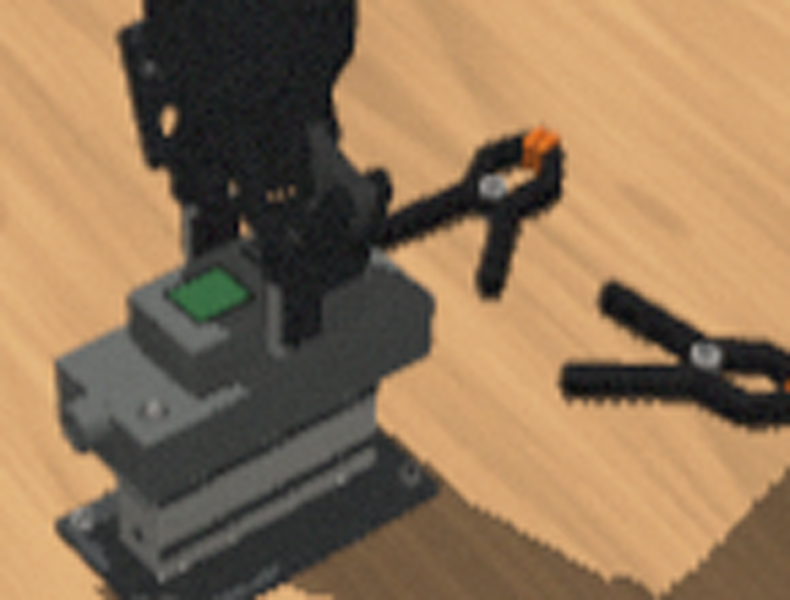

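The scene view shows the seam closed, the pin tip coming through the flange, and the collars together. The push is only about 6 N, so I'll increase it and ease the sideways force.

>>> apply_moves(
  commands="-0.003 0 -0.005 0 0 0 -1;-0.003 0 -0.005 0 0 0 -1;-0.003 0 -0.005 0 0 0 -1;-0.003 0 -0.005 0 0 0 -1",
)

```text
t: 22.22
ee_pos: [0.6175, 0.04, 0.1822]
tcp_rot: [[-0.996, -0.093, 0.001], [-0.093, 0.996, -0.0], [-0.001, -0.0, -1.0]]
force: [-1.2, 1.1, 8.2]
grip_width: 0.0429
```

Run:
```python
from h import *
for i in range(5):
    ctrl.camera('scene');s=ctrl.read_state();print(s['ee_pos'].round(4),s['force'].round(2))
```

```text
[0.6175 0.04   0.1822] [-2.89  0.38  6.71]
[0.6175 0.04   0.1823] [-2.25 -0.03  7.19]
[0.6175 0.0401 0.1823] [-2.33 -0.08  6.98]
[0.6175 0.0401 0.1822] [-2.34  0.08  8.15]
[0.6174 0.04   0.1822] [-2.07  0.92  6.49]
```

>>> apply_moves(
  commands="-0.003 0 -0.008 0 0 0 -1;-0.003 0 -0.008 0 0 0 -1;-0.003 0 -0.008 0 0 0 -1;-0.003 0 -0.008 0 0 0 -1",
)

```text
t: 22.98
ee_pos: [0.6174, 0.0401, 0.1823]
tcp_rot: [[-0.996, -0.093, 0.002], [-0.093, 0.996, -0.0], [-0.002, -0.0, -1.0]]
force: [-4.5, 0.3, 9.5]
grip_width: 0.0426
```

Run:
```python
from h import *
for i in range(6):
    ctrl.camera('scene');s=ctrl.read_state();print(s['ee_pos'].round(4),s['force'].round(2))
```

```text
[0.6174 0.04   0.1822] [-3.57  0.91  9.85]
[0.6174 0.04   0.1822] [-4.17  0.53 10.  ]
[0.6174 0.04   0.1823] [-3.26  0.62  9.59]
[0.6174 0.04   0.1822] [-4.12  0.73  9.74]
[0.6174 0.0401 0.1822] [-3.86 -0.09  9.94]
[0.6174 0.04   0.1822] [-3.77 -0.06  9.07]
```

```bash
python3 -c "
from bench import ctrl
s=ctrl.read_state();print(s['t'],s['force'],s['grip_width']);ctrl.job_done()"
```

```text
23.275 [-3.76875478 -0.06468018  9.0677395 ] 0.042582143500939924
the job is handed in; nothing more can be done
```

The housing is assembled and I handed it in at 23.3 s, with the arm still gripping the cover and pressing it down. The lower half was set on the small block and released, and the cover then went onto both pins with the half collars at the same end.

- **Tray placement:** it sits at (0.618, 0.039), yaw 5.3°, the same yaw as the block. Measured from the wrist camera, it should be centred on the cork to within about 1.5 mm.
- **Seam:** the cover stopped at the height predicted for a fully shut seam (TCP 0.1822 m). The scene picture shows it closed, with the collar-end pin showing in its hole.
- **Push:** the downward force held at 9–10 N over the last readings.
- **Less than ideal:** about 4 N of sideways force along x remained during the press, with about 0.1° of tool tilt. I tried to ease the sideways force but it did not go away.
- **Not rechecked:** I took no last look at the other items on the bench. The arm's path went well above them, and the force readings showed no contact other than at the two parts.

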